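# Stop the sensor test lamp's iris down to mark 2 and fire the test flash

## Robot

A 6-joint arm with a two-finger parallel gripper is mounted at the origin on the work surface. World frame = base frame: x ahead of the robot, y to its left, z up, the work surface at z = 0. Lengths are in m, angles in rad, forces in N, time in s.
With the tool pointing down it reaches from about 0.275 to 0.825 m from the base axis. Payload 5.2 kg.
Tool frame: the origin (TCP) lies where the fingers leave the gripper's body, on its centre line; the fingertips stand 84 mm ahead of it and the grasp point (between the pads) lies 65 mm ahead of it; z points along the fingers, y is the direction in which the jaws open and shut (so a half turn about z gives the same grasp; the last joint's range is limited). The gripper opens to 93 mm and grips with 3 to 60 N. Pads are 15 mm wide; open, the fingers measure 128 mm over their backs; the gripper's body (75 mm by 188 mm) begins 65 mm behind the grasp point.
Start: joints at [0.951, 0.259, 1.535, -0, 1.348, -0.203], TCP at [0.223, 0.503, 0.303] pointing down, gripper open.
Joint ranges: [-3.14, 3.14], [-0.91, 2.08], [0.19, 2.58], [-1.22, 4.36], [0.22, 2.71], [-3.12, 3.12]. Speed limits (rad/s): [2.57, 2.57, 3.14, 3.14, 3.14, 3.14].

## Interface

Orientations are given as a unit quaternion [w, x, y, z].
In Python, from cell import monitor, imaging, job gives the robot as it stands.
- The arm moves only by the shell command python3 -m pendant 'ROWS' [OPENING] [FORCE]. ROWS is JSON, a list of rows, each a list of 6 numbers: the shift along the tool's x, y, z in units of 50 mm (1.0 is 50 mm), then the turn, a rotation vector about the tool's x, y, z in degrees. A call has 1 to 8 rows; each row shifts and turns the commanded pose from where the row before left it, along the tool's axes as they then stand; what a row does not reach is not made up. A row lasts 1/8 s, in which the tool goes at most 62.5 mm and 10.7 degrees, less where a joint would pass 70% of its speed; a pose out of reach is approached as far as the arm can. A call is refused whole if a number of a shift passes 1 or a number of a turn 10.7, either way. A call with a gripper value outside its range is refused whole. OPENING is the opening, from -1 (shut) to 1 (fully open), set as the call begins (- or left out, the last holds). The fingers move at their own pace and stop on an object; FORCE is the grip in N (left out, the last holds). Time passes only in rows, so rows that do not move let the fingers close. It gives the time, the measured TCP pose, the force and the opening at its end, in the units of the state.
- monitor.read_state(): the state, without advancing time (a new reading comes with each control period).
- imaging.read_camera(name): name is "scene" or "top"; returns the picture (420x560x3 uint8, blue, green, red); there is no depth.
- imaging.camera_params(name): a dict with "vfov" (degrees; the focal length in pixels is half the picture's height over the tangent of half this angle, whatever the lens; pixels are square), "cx", "cy" (the principal point, pixels), "R" (3x3) and "t" (3): a world point X has camera coordinates R X + t. Camera axes: x right, y down, z forward; pixel columns grow to the right and rows downward; lengths in m; the calibration is good to about 2 mm. A picture is of the moment at which its call begins. camera_params takes no time and is no camera call.
- job.finish_job(): hands the job in, once; it reports no verdict.
The state is a dict: "time_s": time; "q": joint angles; "qd": joint speeds; "joint_efforts": joint torques, N m; "ee_pos": TCP position; "tool_rot": TCP orientation; "force": force on the tool from outside, world axes, zero at the start; "moment": the same for the moment, N m; "width": finger opening in m.
Only numpy, scipy, OpenCV 4.12 (cv2) and the standard library are available. Lean on these libraries where they do the work, as an engineer would, in place of code of your own. Each camera call takes 0.05 s, during which the arm holds its last target.

## Task

Run the low-light check of the arc-light sensor on the test lamp: with a fingertip, gently push the upright peg of the iris lever round its arc, without gripping it, until the lever's pointer stands at mark 2 of the scale (mark 0, closed, is the scale's left end seen from the robot; mark 6 is fully open). Only then press the round flash button on the lamp fully down with a fingertip and let it come up again. The lamp must stay standing where it is, the iris must still be at mark 2 at the end, and everything else on the bench is to be left alone.

Things in the scene. Friction and masses are not known exactly. Their poses are not given: they have to be found in the camera images.
- lamp: sensor test lamp: grey sheet-steel box 200 (x) x 250 (y) x 84 mm high on rubber feet, 3 kg, loose on the bench; its front (-x side) faces the robot within 0.4 rad. Origin: centre of its underside, on the bench; z up. On its flat top stand the round iris unit (axis 30 mm behind the centre), an arc-shaped scale in front of it, the flash button at the front right corner and a sensor arm behind
- iris_axis (a point): point on the vertical axis of the iris, at the centre of the dark turning ring's top face (ring 104 mm outside diameter, top 108.5 mm above the bench). Axes as those of the lamp
- sensor (a point): underside centre of the black light sensor (22 mm across), fixed to the lamp over the iris axis, 140 mm above the bench; the arm that holds it (top 157 mm above the bench) comes from a 10 mm steel post behind the iris, 60 mm from the axis along the lamp's +x
- iris_ring (a joint): angle of iris ring and lever, rad: 0 at mark 0 (closed), 2.094 at mark 6 (open), both end stops; 0.349 per mark, so mark 2 is 0.698. Grows counter-clockwise from above: at value q the lever points from the iris axis in the direction 2.094 + q counter-clockwise from the lamp's +x axis. Starts between marks 3.3 and 5.9. Stiff: about 2 N at the peg turns it; stays where it is left
- iris_lever: the ring's steel lever, a flat bar 11 mm wide that reaches out to 83 mm from the iris axis at about 101 mm above the bench, with a black upright peg on it 70 mm from the axis. Origin: on the iris axis, 96.5 mm above the bench; its x axis points out along the lever
- lever_peg (a point): centre of the top of the lever's black round peg: 11 mm diameter, 30 mm tall, its top 132.5 mm above the bench, its foot 102.5 mm
- lever_pointer (a point): the narrow tip of the lever, at the inner edge of the scale
- mark2 (a point): inner end of the black line that is mark 2. The scale is a white raised arc on the lamp, 83 to 102 mm from the iris axis, its top 94 mm above the bench: seven long black lines (15 mm) 20 degrees apart, mark 0 at the robot's left, 3 straight to the front, 6 at the right, thin short half marks between; a small dot beyond mark 0, a large dot beyond mark 6
- flash (a joint): travel of the flash button: 0 up, 0.006 m fully down; a spring lifts it, about 5 N holds it fully down
- flash_top (a point): centre of the top of the round black flash button (24 mm diameter) at the front right corner of the lamp's top (72 mm in front of the lamp's centre, 98 mm to its right), 106 mm above the bench when up, standing 10 mm out of its 40 mm round dark base; it moves straight down when pressed
- relay_base: bystander: black plastic relay base, 40 x 78 x 30 mm; origin under its centre
- test_terminal: bystander: brass knurled test terminal standing upright, 24 mm diameter, 46 mm tall; origin under its centre
- heatsink: bystander: finned aluminium heatsink, 70 x 60 x 32 mm; origin under its centre
- fuse_puller: bystander: red plastic fuse puller lying flat, 140 x 45 x 10 mm; origin under its pivot
- screwdriver: bystander: screwdriver with a black handle, 190 mm long, lying flat; origin under its middle
- spare_sensor: bystander: spare black light sensor, 22 mm round with a short tail, 16 mm tall; origin under its centre
- board_rack: fixed steel rack 130 x 240 mm on the left of the bench; its row of spring clips grips two upright green circuit boards, top 127 mm above the bench; origin under its centre

How it is judged:
On the way, in this order (a step that is already met when the one before it is completed fails the run):
1. the iris lever is set to mark 2 and at rest, the flash button still up (value of joint iris_ring between 0.638 and 0.758 rad and velocity of joint iris_ring between -0.05 and 0.05 rad/s and value of joint flash below 0.0015 m), for 0.3 s.
2. the flash button is pressed fully down with the iris at mark 2 (value of joint flash above 0.0048 m and value of joint iris_ring between 0.638 and 0.758 rad), for 0.05 s.
At the end, for the whole second after the job is handed in: the iris lever stands within 0.06 rad (3.4 degrees, a sixth of a division) of mark 2, the flash button is up again after its press, the lamp stands upright within 12 mm of where it stood (value of joint iris_ring between 0.638 and 0.758 rad and value of joint flash below 0.0015 m and angle between lamp's own z axis and vertical below 0.05 rad and distance of lamp from where it was at the start of the episode below 0.012 m and linear speed of lamp below 0.01 m/s); the robot touches nothing.
It fails at once if the flash button is pressed while the iris is off mark 2 (value of joint flash above 0.003 m and (value of joint iris_ring below 0.638 rad or value of joint iris_ring above 0.758 rad)).
It fails at once if the lever is gripped or forced (more than 18 N on it) (contact force between the fingers and iris_lever above 18 N).
It fails at once if the lamp is lifted, tipped or shoved more than 12 mm (distance of lamp from where it was at the start of the episode above 0.012 m or angle between lamp's own z axis and vertical above 0.05 rad).
It fails at once if a bystander is moved or lifted more than 15 mm (distance of any of relay_base, test_terminal, heatsink, fuse_puller, screwdriver, spare_sensor from where it was at the start of the episode above 0.015 m).
It fails at once if the boards in the clips are struck (contact force between the arm and board_rack above 5 N).
It also fails if it takes over 48 s, if anything falls off the work surface, if the arm or the gripper's body presses on something with over 40 N, if the wrist force passes 120 N, or if a joint passes its speed limit or range.

## Working session

There is one attempt and no reset: what is moved stays moved. The work goes in short steps, Python scripts to look and compute and a shell command to move; the robot and the scene stay as the last step left them, time stands still between calls to the robot, and variables do not carry over. Pictures are saved under pics/ and viewed, and the job is handed in when it is done.

```bash
ls; mkdir -p pics; python3 - <<'E'
from cell import monitor, imaging
import cv2
s=monitor.read_state(); print(s)
for n in("scene","top"):
    cv2.imwrite(f"pics/{n}0.png",imaging.read_camera(n)); print(n,imaging.camera_params(n))
E
```

```text
pics
{'time_s': 0.0, 'q': array([ 9.51187782e-01,  2.59295111e-01,  1.53605516e+00, -2.24267162e-06,
        1.34800969e+00, -2.02808182e-01]), 'qd': array([0.00165443, 0.00033353, 0.00138936, 0.00019902, 0.00022775,
       0.00121077]), 'joint_efforts': array([-2.51030224e-04, -4.37325919e+01, -2.83993685e+01,  7.17123225e-02,
        4.16229840e-02, -1.43026209e-04]), 'ee_pos': array([0.22241028, 0.50259443, 0.30195456]), 'tool_rot': array([-3.52209275e-04,  2.06894638e-01,  9.78362830e-01, -8.10427819e-04]), 'force': array([-0.59351263,  0.06951205, -0.06809609]), 'moment': array([0.05573088, 0.00791302, 0.0163699 ]), 'width': 0.09296885786859892}
scene {'vfov': 51.811123272691674, 'cx': 283.80725084073316, 'cy': 212.51404918733374, 'R': array([[ 0.9036478 ,  0.42819351, -0.00842438],
       [ 0.34849221, -0.7465977 , -0.56669662],
       [-0.24894544,  0.50915832, -0.82388347]]), 't': array([-0.48702819, -0.06873841,  1.23048861])}
top {'vfov': 47.23955743091068, 'cx': 273.7736431153546, 'cy': 207.18204770317394, 'R': array([[ 0.00207749, -0.99980257,  0.01976143],
       [-0.99792571, -0.00334428, -0.06428907],
       [ 0.06434247, -0.01958688, -0.99773564]]), 't': array([0.04024027, 0.51003481, 1.41159253])}
```

View pics/scene0.png

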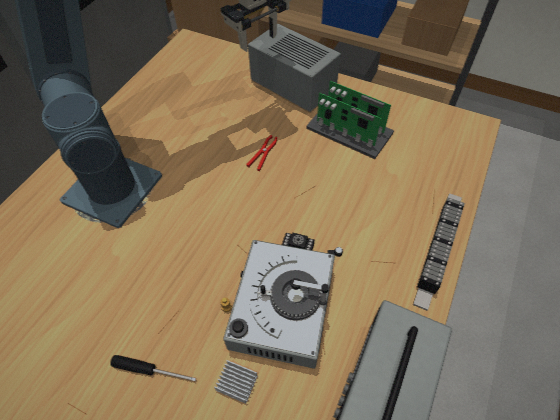

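View pics/top0.png

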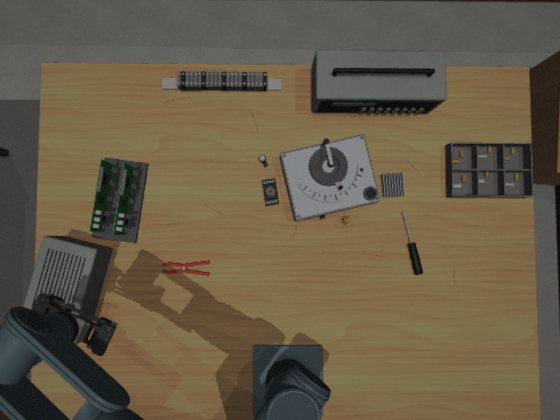

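```bash
python3 - <<'E'
import cv2,numpy as np
a=cv2.imread("pics/top0.png")[125:230,255:415]; b=cv2.imread("pics/scene0.png")[225:375,210:345]
cv2.imwrite("pics/tz.png",cv2.resize(a,None,fx=5,fy=5,interpolation=cv2.INTER_CUBIC)); cv2.imwrite("pics/sz.png",cv2.resize(b,None,fx=4,fy=4,interpolation=cv2.INTER_CUBIC))
E
```

```text
(no output)
```

View pics/tz.png

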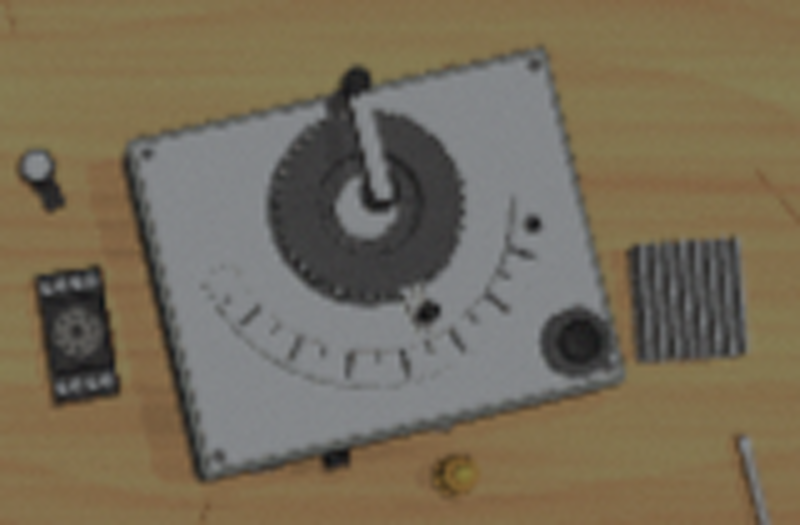

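View pics/sz.png

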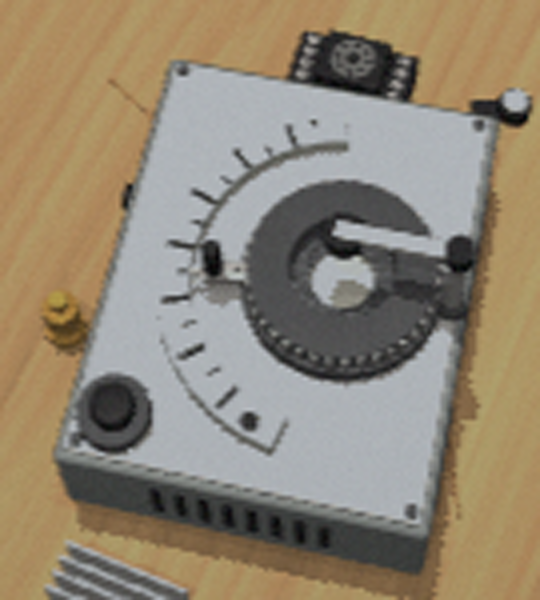

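```bash
cat > h.py <<'E'
import numpy as np
from cell import imaging
def proj(n,X):
    c=imaging.camera_params(n); f=210/np.tan(np.radians(c['vfov']/2))
    P=np.asarray(X)@np.array(c['R']).T+c['t']
    return P[...,:2]/P[...,2:]*f+[c['cx'],c['cy']]
def W(L,X):
    x,y,a=L; X=np.atleast_2d(X); c,s=np.cos(a),np.sin(a)
    return np.c_[x+c*X[:,0]-s*X[:,1],y+s*X[:,0]+c*X[:,1],X[:,2]]
def leverpt(q,r,z): return [.03+r*np.cos(2.094+q),r*np.sin(2.094+q),z]
E
cat > fit.py <<'E'
from h import *
from scipy.optimize import least_squares
tz=lambda p:((np.array(p)+.5)/5-.5)+[255,125]
sz=lambda p:((np.array(p)+.5)/4-.5)+[210,225]
M=[[-.1,.125,.084],[.1,.125,.084],[-.1,-.125,.084],[.1,-.125,.084],[-.072,-.098,.106],[.03,0,.1085],]
T=tz([[203,475],[130,145],[620,378],[545,48],[580,340],[367,206]])
S=sz([[172,62],[497,118],[60,450],[425,525],[110,402],[345,279]])
def ft(p,sep=False):
    r=np.r_[(proj("top",W(p,M))-T),(proj("scene",W(p,M))-S)]
    return r if sep else r.ravel()
r=least_squares(ft,[.55,0,.2],loss='soft_l1'); print(r.x); print(ft(r.x,True).round(1))
L=r.x
g=lambda q:np.r_[(proj("top",W(L,leverpt(q[0],.07,.1325)))-tz([[430,309]])).ravel(),(proj("scene",W(L,leverpt(q[0],.07,.1325)))-sz([[210,246]])).ravel()]
r=least_squares(g,[1.3]);print(r.x,r.x/.349,g(r.x))
for n in("top","scene"):
    c=imaging.camera_params(n);print(-np.array(c['R']).T@c['t'])
import cv2
for n,o,k in(("top",(255,125),5),("scene",(210,225),4)):
    im=cv2.imread("pics/tz.png" if k==5 else "pics/sz.png")
    q=r.x[0]
    pts=[leverpt(i*.349,.083,.094) for i in range(7)]+[leverpt(q,.07,.1325),leverpt(q,.07,.1025),leverpt(q,.083,.101)]+M+[[.09,0,.157],[.03,0,.14]]
    for p in (proj(n,W(L,pts))-o+.5)*k-.5: cv2.circle(im,tuple(int(v) for v in p.round()),2,(0,0,255),-1)
    cv2.imwrite(f"pics/o_{n}.png",im)
E
python3 fit.py
```

```text
[ 0.59161425 -0.11704092  0.22953552]
[[ 0.1  1.7]
 [-1.3 -0.6]
 [ 2.2  1.3]
 [ 0.5 -0.4]
 [ 0.4  0.8]
 [ 0.7 -0.1]
 [ 0.1 -2.8]
 [ 1.7 -1.7]
 [-2.2  1.1]
 [ 1.7  2.8]
 [ 0.8 -0.3]
 [-0.  -3.6]]
[1.26314007] [3.61931251] [0.33830227 0.92340117 0.6456151  0.09157104]
[0.4180679  0.06958671 1.44039063]
[ 0.77038128 -0.46929115  0.97072249]
```

View pics/o_top.png

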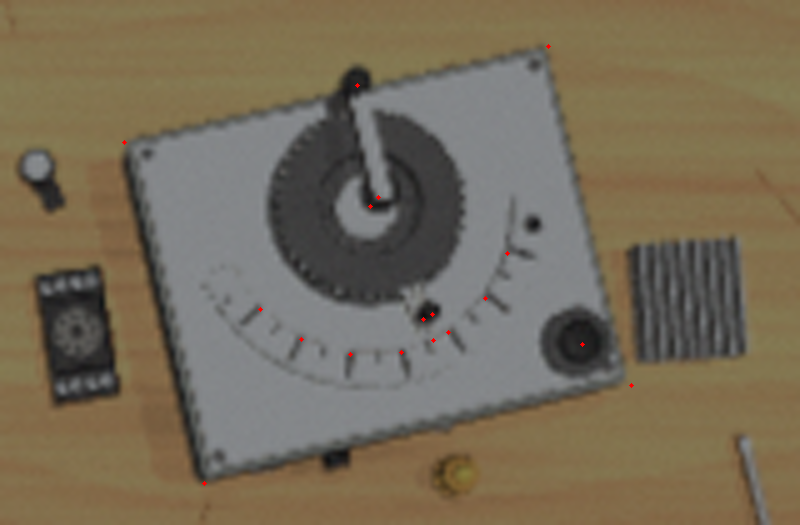

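View pics/o_scene.png

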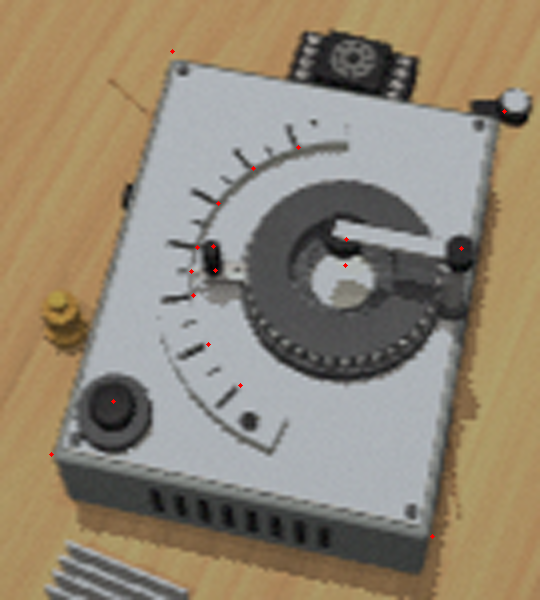

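```bash
cat > fit2.py <<'E'
from h import *
from scipy.optimize import least_squares
tz=lambda p:((np.array(p)+.5)/5-.5)+[255,125]
sz=lambda p:((np.array(p)+.5)/4-.5)+[210,225]
def M(i): 
    a,b=.1-i,.125-i
    return [[-a,b,.084],[a,b,.084],[-a,-b,.084],[a,-b,.084],[-.072,-.098,.106],[.03,0,.1085],[.09,0,.157]]+[leverpt(k*.349,.098,.094) for k in range(7) if k!=0]
T=tz([[203,475],[130,145],[620,378],[545,48],[580,342],[367,206],[356,78],[292,360],[347,376],[406,376],[460,349],[504,310],[530,256]])
S=sz([[174,63],[496,120],[62,450],[425,526],[110,403],[345,272],[460,243],[238,151],[194,190],[170,241],[163,300],[181,357],[220,405]])
def res(p,cams):
    o=[]
    for n,I in(("top",T),("scene",S)):
        if n in cams: o.append(proj(n,W(p[:3],M(p[3])))-I)
    return np.vstack(o)
for c in(["top"],["scene"],["top","scene"]):
    r=least_squares(lambda p:res(p,c).ravel(),[.59,-.117,.23,.003],loss='soft_l1',x_scale=[.1,.1,.1,.01]); print(c,r.x.round(4)); print(res(r.x,c).round(1).tolist())
L=r.x[:3]
for n,p in(("top",tz([[432,309]])),("scene",sz([[211,246]]))):
    g=lambda q:(proj(n,W(L,leverpt(q[0],.07,.1325)))-p).ravel()
    q=least_squares(g,[1.3]);print(n,q.x,g(q.x))
for nm,X in(("axis",[.03,0,.1085]),("flash",[-.072,-.098,.106]),("peg",leverpt(1.27,.07,.1325)),("pegtarget",leverpt(.698,.07,.1325)),("mark6",leverpt(2.094,.07,.13))): print(nm,W(L,X).round(4))
E
python3 fit2.py
```

```text
['top'] [ 0.5934 -0.1162  0.2285  0.003 ]
[[0.6, -0.3], [-0.3, -0.5], [0.6, -0.0], [-0.5, 0.2], [0.0, -0.2], [0.4, -0.7], [-0.1, 0.7], [-0.8, -0.0], [-0.3, 0.3], [-0.1, -0.3], [0.2, 0.4], [0.1, 0.1], [0.2, 0.3]]
['scene'] [ 0.5915 -0.1178  0.2311  0.0045]
[[0.6, -0.8], [-0.6, -0.7], [-0.1, -0.2], [-0.3, 0.1], [0.6, -0.1], [-0.3, -1.6], [0.2, 1.4], [-0.5, -0.0], [0.1, 0.2], [-0.2, 0.4], [0.4, 0.1], [0.1, 0.2], [-0.1, 0.5]]
['top', 'scene'] [ 0.5921 -0.1172  0.2304  0.0039]
[[1.2, -0.1], [0.4, 0.3], [0.5, 0.1], [-0.5, 1.0], [0.4, 0.2], [0.7, -0.2], [0.2, 1.2], [-0.5, 0.5], [0.1, 0.8], [0.3, 0.2], [0.5, 0.9], [0.4, 0.5], [0.5, 0.7], [0.9, -1.2], [0.1, -0.9], [-0.1, -0.2], [0.3, 0.3], [1.0, -0.3], [0.1, -1.7], [0.6, 1.2], [-0.1, -0.2], [0.5, 0.1], [0.3, 0.2], [0.8, -0.1], [0.5, 0.0], [0.3, 0.3]]
top [1.27628228] [0.29153185 0.59383579]
scene [1.25574014] [0.58599839 0.01991532]
axis [[ 0.6213 -0.1103  0.1085]]
flash [[ 0.5444 -0.229   0.106 ]]
peg [[ 0.5584 -0.1409  0.1325]]
pegtarget [[ 0.5518 -0.102   0.1325]]
mark6 [[ 0.601  -0.1773  0.13  ]]
```

```bash
python3 -m pendant '[[-0.7,-0.6,0,0,0,0],[-0.7,-0.6,0,0,0,0],[-0.7,-0.6,0,0,0,0],[-0.7,-0.6,0,0,0,0],[-0.7,-0.6,0,0,0,0],[-0.7,-0.6,0,0,0,0],[-0.7,-0.6,0,0,0,0],[-0.7,-0.6,0,0,0,0]]' -1 10
python3 -m pendant '[[0,0,0,0,0,9.5],[0,0,0,0,0,9.5],[0,0,0,0,0,9.5],[0,0,0,0,0,9.5],[0,0,0,0,0,9.5],[0,0,0,0,0,9.3],[0,0,0,0,0,0]]'
cat > goto.py <<'E'
import sys; from h import *
from cell import monitor
from scipy.spatial.transform import Rotation as R
s=monitor.read_state(); q=s['tool_rot']; Rm=R.from_quat([*q[1:],q[0]])
A=Rm.as_matrix(); print("tool x ang",np.degrees(np.arctan2(A[1,0],A[0,0])),"z",A[:,2].round(4),"F",s['force'].round(2),'w',s['width'],'t',s['time_s'])
g=np.array(eval(sys.argv[1])); print("pos",s['ee_pos'].round(4),"units",(A.T@(g-s['ee_pos'])/.05).round(3))
E
python3 goto.py '[0.565,-0.180,0.27]'
```

```text
time_s: 1.1
ee_pos: [0.3817, 0.1687, 0.3026]
tool_rot: [-0.0, 0.207, 0.978, -0.0]
force: [0.9, 0.1, -0.3]
width: 0.0175
time_s: 1.98
ee_pos: [0.3813, 0.1701, 0.3025]
tool_rot: [-0.0, 0.647, 0.763, -0.0]
force: [0.0, -0.1, 0.0]
width: 0.0004
tool x ang 99.40109747621142 z [-7.e-04 -1.e-04 -1.e+00] F [ 0.05 -0.12  0.04] w 0.00038108245474458534 t 1.975
pos [0.3813 0.1701 0.3025] units [-7.508  2.481  0.648]
```

```bash
python3 -m pendant '[[-0.93,0.3,0,0,0,0],[-0.93,0.3,0,0,0,0],[-0.93,0.3,0,0,0,0],[-0.93,0.3,0,0,0,0],[-0.93,0.3,0,0,0,0],[-0.93,0.3,0,0,0,0],[-0.93,0.3,0,0,0,0],[-0.93,0.3,0,0,0,0]]'
python3 -m pendant '[[0,0,0.3,0,0,0],[0,0,0.3,0,0,0],[0,0,0,0,0,0]]'
python3 goto.py '[0.563,-0.175,0.202]'
python3 - <<'E'
from h import *;import cv2
for n,(x,y,w,h),k in(("top",(255,125,160,105),5),("scene",(180,200,180,180),3)):
    cv2.imwrite(f"pics/{n}1.png",cv2.resize(imaging.read_camera(n)[y:y+h,x:x+w],None,fx=k,fy=k,interpolation=cv2.INTER_CUBIC))
E
```

```text
time_s: 2.98
ee_pos: [0.5606, -0.179, 0.3024]
tool_rot: [-0.0, 0.646, 0.763, 0.0]
force: [0.5, 0.8, 0.7]
width: 0.0007
time_s: 3.35
ee_pos: [0.5588, -0.1758, 0.2708]
tool_rot: [-0.002, 0.646, 0.763, -0.0]
force: [-0.2, 1.1, -0.9]
width: 0.0005
tool x ang 99.44310652997312 z [-0.0039  0.0023 -1.    ] F [-0.24  1.07 -0.92] w 0.0004938549236551171 t 3.35
pos [ 0.5588 -0.1758  0.2708] units [-0.002  0.089  1.375]
```

View pics/scene1.png

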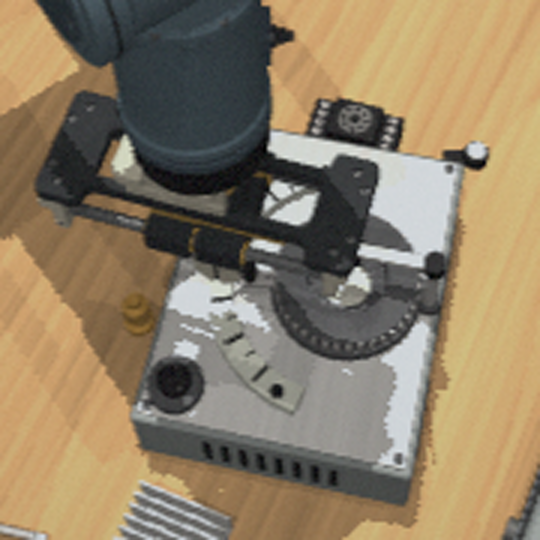

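```bash
python3 -m pendant '[[0,0.08,0.35,0,0,0],[0,0,0.35,0,0,0],[0,0,0.35,0,0,0],[0,0,0.2,0,0,0],[0,0,0.13,0,0,0],[0,0,0,0,0,0],[0,0,0,0,0,0]]'
python3 goto.py '[0.563,-0.175,0.202]'
python3 - <<'E'
from h import *;import cv2
for n,(x,y,w,h),k in(("top",(255,125,160,105),5),("scene",(180,200,180,180),3)):
    cv2.imwrite(f"pics/{n}2.png",cv2.resize(imaging.read_camera(n)[y:y+h,x:x+w],None,fx=k,fy=k,interpolation=cv2.INTER_CUBIC))
E
```

```text
time_s: 4.32
ee_pos: [0.5644, -0.177, 0.2043]
tool_rot: [0.001, 0.647, 0.762, 0.0]
force: [-0.1, 0.1, 0.2]
width: 0.0005
tool x ang 99.32177534280456 z [ 1.e-03 -5.e-04 -1.e+00] F [-0.07  0.12  0.15] w 0.0005299988138144315 t 4.325
pos [ 0.5644 -0.177   0.2043] units [ 0.045 -0.022  0.047]
```

View pics/scene2.png

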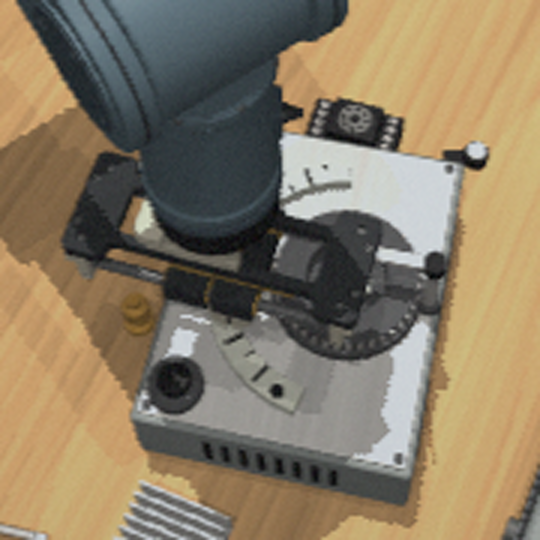

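View pics/top2.png

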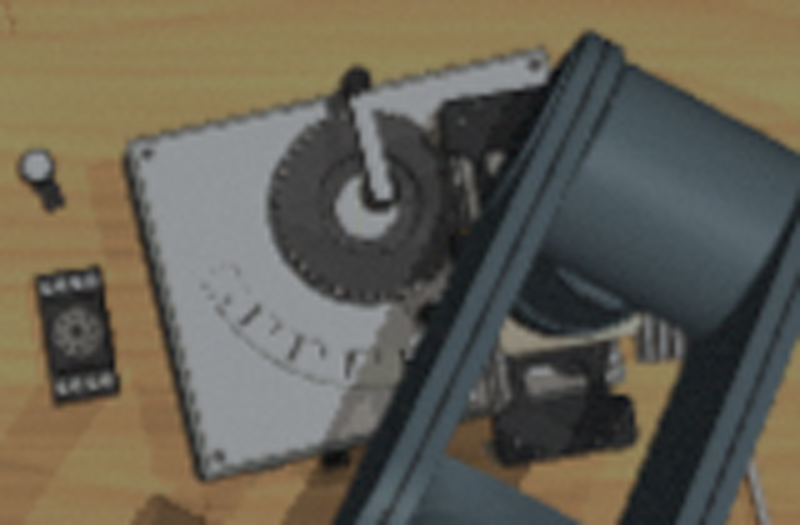

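```bash
python3 -m pendant '[[0.15,0,0.03,0,0,0],[0.1,0,0,0,0,0],[0.06,0,0,0,0,0],[0.05,0,0,0,0,0],[0.05,0,0,0,0,0],[0.05,0,0,0,0,0],[0.05,0,0,0,0,0],[0.05,0,0,0,0,0]]'
python3 goto.py '[0.5518,-0.102,0.202]'
python3 -m pendant '[[0.05,0,0,0,0,0],[0.05,0,0,0,0,0],[0.05,0,0,0,0,0],[0.05,0,0,0,0,0]]'
python3 goto.py '[0.5518,-0.102,0.202]'
```

```text
time_s: 5.42
ee_pos: [0.5591, -0.1496, 0.2022]
tool_rot: [-0.0, 0.647, 0.762, -0.001]
force: [-2.0, -2.8, -0.0]
width: 0.0005
tool x ang 99.31104762857252 z [-1.e-03 -6.e-04 -1.e+00] F [-1.95 -2.8  -0.04] w 0.0005364442029944149 t 5.425
pos [ 0.5591 -0.1496  0.2022] units [0.962 0.01  0.003]
time_s: 5.92
ee_pos: [0.558, -0.1391, 0.2023]
tool_rot: [0.0, 0.647, 0.762, 0.0]
force: [-1.5, -1.5, -0.5]
width: 0.0004
tool x ang 99.32354808336586 z [ 2.e-04  0.e+00 -1.e+00] F [-1.48 -1.52 -0.53] w 0.0004014292428825663 t 5.925
pos [ 0.558  -0.1391  0.2023] units [ 0.753 -0.002  0.006]
```

```bash
python3 -m pendant '[[0.05,0,0,0,0,0],[0.06,0,0,0,0,0],[0.06,0,0,0,0,0],[0.06,0,0,0,0,0],[0.06,0,0,0,0,0],[0.05,0,0,0,0,0],[0.03,0,0,0,0,0],[0,0,0,0,0,0]]'
python3 goto.py '[0.5518,-0.102,0.202]'
python3 - <<'E'
from h import *;import cv2
for n,(x,y,w,h),k in(("top",(255,125,160,105),5),("scene",(180,200,180,180),3)):
    cv2.imwrite(f"pics/{n}3.png",cv2.resize(imaging.read_camera(n)[y:y+h,x:x+w],None,fx=k,fy=k,interpolation=cv2.INTER_CUBIC))
E
```

```text
time_s: 6.92
ee_pos: [0.5552, -0.1209, 0.2024]
tool_rot: [0.0, 0.647, 0.762, 0.0]
force: [0.5, -0.8, -0.5]
width: 0.0004
tool x ang 99.32890133373424 z [ 5.e-04  1.e-04 -1.e+00] F [ 0.51 -0.8  -0.54] w 0.00036657731431976757 t 6.925
pos [ 0.5552 -0.1209  0.2024] units [ 0.384 -0.005  0.007]
```

View pics/scene3.png

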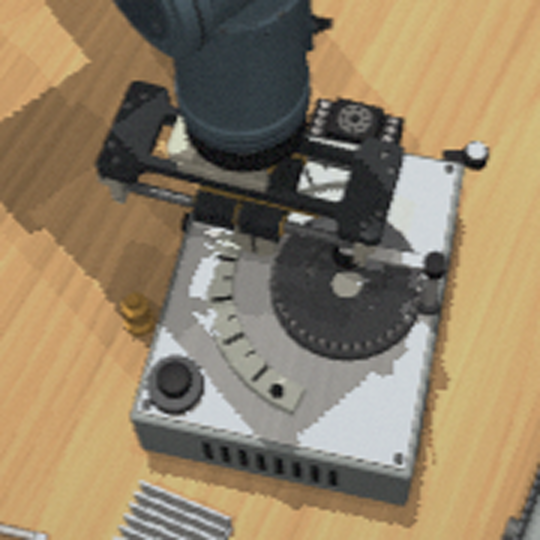

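View pics/top3.png

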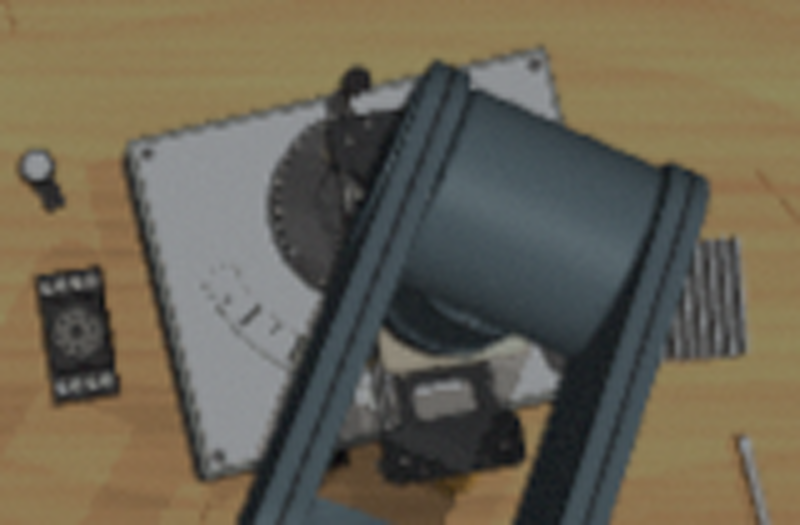

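```bash
python3 -m pendant '[[-0.1,0,0,0,0,0],[-0.3,0,0,0,0,0],[-0.2,0,-0.5,0,0,0],[-0.3,0,-0.7,0,0,0],[-0.4,-0.7,0,0,0,0],[-0.4,-0.8,0,0,0,0],[-0.4,-0.8,0,0,0,0],[-0.4,-0.8,0,0,0,0]]'
python3 -m pendant '[[-0.5,-0.6,0,0,0,0],[-0.5,0,0,0,0,0],[-0.5,0,0,0,0,0]]'
python3 - <<'E'
from h import *;import cv2
for n,(x,y,w,h),k in(("top",(255,125,160,105),5),("scene",(210,225,135,150),4)):
    im=imaging.read_camera(n); cv2.imwrite(f"pics/{n}4f.png",im)
    cv2.imwrite(f"pics/{n}4.png",cv2.resize(im[y:y+h,x:x+w],None,fx=k,fy=k,interpolation=cv2.INTER_CUBIC))
E
```

```text
time_s: 8.02
ee_pos: [0.4209, -0.2712, 0.2623]
tool_rot: [0.0, 0.647, 0.762, -0.0]
force: [0.4, -1.0, 0.6]
width: 0.0008
time_s: 8.4
ee_pos: [0.404, -0.3504, 0.2625]
tool_rot: [0.0, 0.648, 0.762, -0.0]
force: [0.1, 1.2, -0.1]
width: 0.0004
```

View pics/scene4.png

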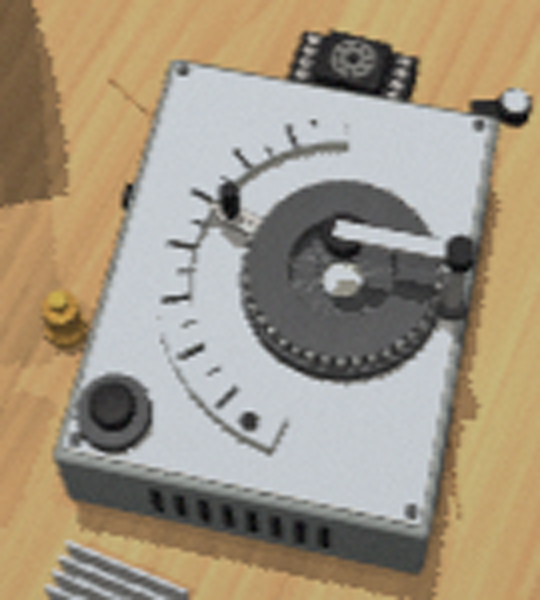

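View pics/top4.png

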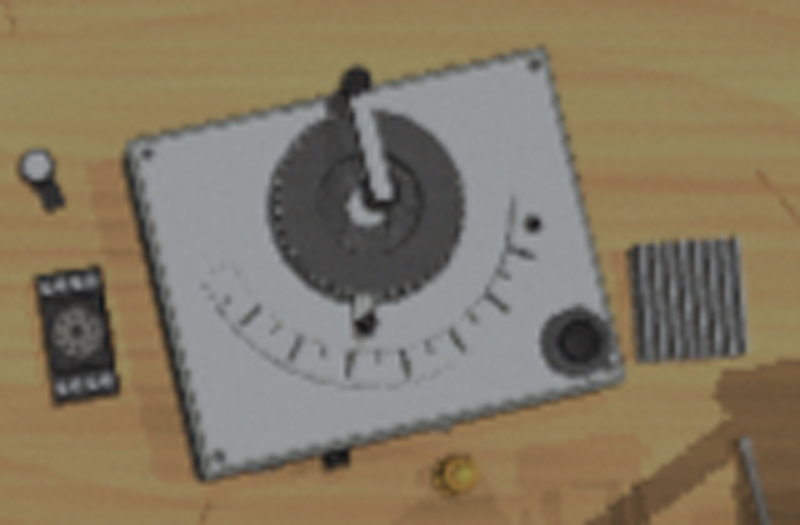

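```bash
cat > meas.py <<'E'
import sys,cv2; from h import *
from scipy.optimize import least_squares
L=[.5921,-.1172,.2304]
def blob(n,im,q0):
    # dark blob near predicted peg
    c=proj(n,W(L,leverpt(q0,.07,.1175)))[0]; k=8
    x0,y0=int(c[0])-9,int(c[1])-9
    g=cv2.cvtColor(im,cv2.COLOR_BGR2GRAY)[y0:y0+19,x0:x0+19]
    b=cv2.resize(g,None,fx=k,fy=k,interpolation=cv2.INTER_CUBIC)
    m=(b<float(sys.argv[3] if len(sys.argv)>3 else 60)).astype(np.uint8); N,l,s,ce=cv2.connectedComponentsWithStats(m)
    best=min((i for i in range(1,N) if s[i,4]>300),key=lambda i:np.hypot(*(ce[i]-19*k/2)))
    return (ce[best]+.5)/k-.5+[x0,y0],s[best]/k
for n in("top","scene"):
    im=cv2.imread(f"pics/{n}{sys.argv[1]}.png"); q=float(sys.argv[2])
    for _ in range(3):
        p,s=blob(n,im,q)
        g=lambda v:(proj(n,W(L,leverpt(v[0],.07,.1175)))-p).ravel()
        r=least_squares(g,[q]); q=r.x[0]
    print(n,p.round(2),s,"q",q.round(4),"mark",round(q/.349,2),"res",r.fun.round(2))
E
python3 meas.py 0 1.26; python3 meas.py 4f .79
for t in 45 75; do python3 meas.py 4f .79 $t;done
```

```text
top [340.07 187.1 ] [  7.375   7.5     4.5     4.    100.125] q 1.2711 mark 3.64 res [0.26 0.53]
scene [262.61 289.39] [  6.625   5.375   4.75    9.    249.875] q 1.2642 mark 3.62 res [0.67 0.02]
top [327.7 189.4] [ 8.125  6.75   3.875  4.    80.875] q 0.7513 mark 2.15 res [-0.05  0.66]
scene [267.08 274.78] [  7.25    4.875   4.375   9.    231.625] q 0.7625 mark 2.18 res [0.5  0.31]
top [327.67 189.5 ] [ 8.375  7.     3.25   3.5   50.125] q 0.7504 mark 2.15 res [-0.04  0.57]
scene [267.17 275.76] [  7.5     6.75    4.      7.    150.125] q 0.7886 mark 2.26 res [0.01 0.01]
top [327.71 189.41] [  7.875   6.5     4.375   4.5   106.125] q 0.7519 mark 2.15 res [-0.05  0.65]
scene [267.06 274.72] [  6.875   4.625   4.875   9.375 265.125] q 0.7612 mark 2.18 res [0.54 0.34]
```

```bash
python3 goto.py '[0.5582,-0.1449,0.2623]'; python3 goto.py '[0.5582,-0.1449,0.2024]'
```

```text
tool x ang 99.16815871770879 z [ 3.0e-04 -1.3e-03 -1.0e+00] F [-0.39 -0.96 -0.08] w 0.00047392347956563266 t 8.5
pos [ 0.4044 -0.3516  0.2622] units [ 3.591  3.695 -0.006]
tool x ang 99.16815871770879 z [ 3.0e-04 -1.3e-03 -1.0e+00] F [-0.39 -0.96 -0.08] w 0.00047392347956563266 t 8.5
pos [ 0.4044 -0.3516  0.2622] units [3.592 3.694 1.192]
```

```bash
python3 -m pendant '[[0.6,0.6,0,0,0,0],[0.6,0.6,0,0,0,0],[0.6,0.6,0,0,0,0],[0.6,0.6,0,0,0,0],[0.6,0.6,0,0,0,0],[0.6,0.6,0,0,0,0],[0,0.1,0,0,0,0],[0,0,0,0,0,0]]'
python3 -m pendant '[[0,0,0.3,0,0,0],[0,0,0.3,0,0,0],[0,0,0.3,0,0,0],[0,0,0.2,0,0,0],[0,0,0.1,0,0,0],[0,0,0,0,0,0],[0,0,0,0,0,0]]'
python3 goto.py '[0.5545,-0.1169,0.2024]'
```

```text
time_s: 9.5
ee_pos: [0.558, -0.1409, 0.262]
tool_rot: [-0.0, 0.647, 0.763, -0.0]
force: [-0.6, 0.2, -0.0]
width: 0.0005
time_s: 10.38
ee_pos: [0.5585, -0.141, 0.2027]
tool_rot: [0.0, 0.647, 0.762, 0.0]
force: [0.1, -0.1, 0.5]
width: 0.0005
tool x ang 99.32820641583417 z [ 9.e-04 -4.e-04 -1.e+00] F [ 0.09 -0.12  0.51] w 0.000489321489732891 t 10.375
pos [ 0.5585 -0.141   0.2027] units [ 0.488 -0.002  0.006]
```

```bash
python3 -m pendant '[[0.12,0,0,0,0,0],[0.12,0,0,0,0,0],[0.08,0,0,0,0,0],[0.05,0,0,0,0,0],[0.05,0,0,0,0,0],[0.04,0,0,0,0,0],[0.03,0,0,0,0,0],[0,0,0,0,0,0]]'
python3 -m pendant '[[0,0,0,0,0,0],[0,0,0,0,0,0]]'
python3 goto.py '[0.5545,-0.1169,0.2024]'
```

```text
time_s: 11.38
ee_pos: [0.5544, -0.1168, 0.2024]
tool_rot: [0.0, 0.647, 0.762, 0.0]
force: [0.2, -0.6, 0.1]
width: 0.0006
time_s: 11.62
ee_pos: [0.5542, -0.1168, 0.2023]
tool_rot: [0.0, 0.647, 0.762, -0.0]
force: [1.3, -2.4, 0.3]
width: 0.0007
tool x ang 99.31601713047556 z [ 0. -0. -1.] F [ 1.33 -2.41  0.34] w 0.0007293418603753594 t 11.625
pos [ 0.5542 -0.1168  0.2023] units [-0.004  0.005 -0.002]
```

```bash
python3 -m pendant '[[-0.1,0,0,0,0,0],[-0.3,0,0,0,0,0],[-0.2,0,-0.5,0,0,0],[-0.3,0,-0.7,0,0,0],[-0.4,-0.7,0,0,0,0],[-0.4,-0.8,0,0,0,0],[-0.4,-0.8,0,0,0,0],[-0.4,-0.8,0,0,0,0]]'
python3 -m pendant '[[-0.5,-0.6,0,0,0,0],[-0.5,0,0,0,0,0],[-0.5,0,0,0,0,0]]'
python3 - <<'E'
from h import *;import cv2
for n,(x,y,w,h),k in(("top",(285,140,80,70),8),("scene",(235,240,80,90),6)):
    im=imaging.read_camera(n); cv2.imwrite(f"pics/{n}5f.png",im)
    cv2.imwrite(f"pics/{n}5.png",cv2.resize(im[y:y+h,x:x+w],None,fx=k,fy=k,interpolation=cv2.INTER_CUBIC))
E
for t in 45 60 75; do python3 meas.py 5f .7 $t;done
```

```text
time_s: 12.62
ee_pos: [0.4201, -0.2666, 0.2623]
tool_rot: [-0.0, 0.647, 0.762, -0.0]
force: [-0.3, -1.1, 0.2]
width: 0.0006
time_s: 13.0
ee_pos: [0.4033, -0.3458, 0.2624]
tool_rot: [0.0, 0.648, 0.762, 0.0]
force: [0.3, 0.9, -0.1]
width: 0.0009
top [326.15 189.33] [ 7.875  8.5    3.625  2.75  49.625] q 0.6885 mark 1.97 res [-0.08  0.57]
scene [268.15 274.36] [  7.5     6.625   4.125   6.5   161.25 ] q 0.7319 mark 2.1 res [-0.07 -0.04]
top [326.15 189.29] [ 7.5    7.875  4.125  3.625 79.5  ] q 0.6883 mark 1.97 res [-0.08  0.61]
scene [268.13 273.45] [  7.375   5.5     4.375   8.875 243.5  ] q 0.7076 mark 2.03 res [0.37 0.26]
top [326.13 189.28] [  7.25    7.625   4.625   4.125 104.5  ] q 0.6875 mark 1.97 res [-0.08  0.62]
scene [268.11 273.38] [  7.      5.375   5.      9.25  278.375] q 0.7062 mark 2.02 res [0.41 0.29]
```

View pics/scene5.png

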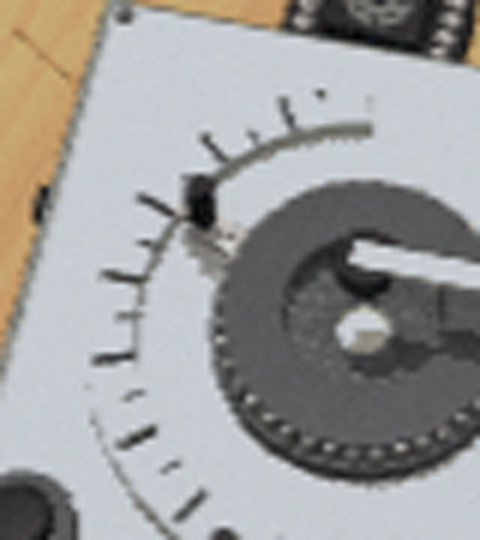

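View pics/top5.png

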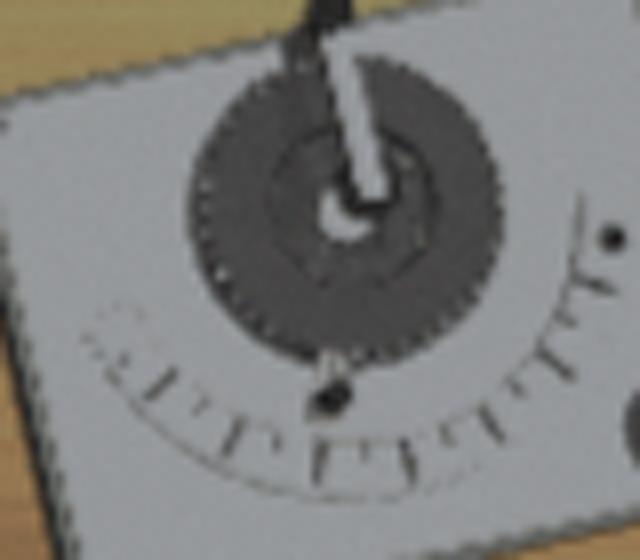

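```bash
python3 goto.py '[0.5444,-0.229,0.212]'
```

```text
tool x ang 99.17414584903283 z [ 2.e-04 -1.e-03 -1.e+00] F [ 0.03 -0.44  0.18] w 0.00037154493600230926 t 13.1
pos [ 0.4037 -0.347   0.2621] units [1.882 3.153 1.001]
```

```bash
python3 -m pendant '[[0.37,0.63,0,0,0,0],[0.37,0.63,0,0,0,0],[0.37,0.63,0,0,0,0],[0.37,0.63,0,0,0,0],[0.37,0.63,0,0,0,0],[0,0,0.4,0,0,0],[0,0,0.4,0,0,0],[0,0,0.2,0,0,0]]'
python3 -m pendant '[[0,0,0,0,0,0],[0,0,0,0,0,0]]'
python3 goto.py '[0.5444,-0.229,0.190]'
```

```text
time_s: 14.1
ee_pos: [0.5438, -0.2265, 0.211]
tool_rot: [-0.001, 0.647, 0.762, -0.0]
force: [-0.5, 0.8, 0.1]
width: 0.0003
time_s: 14.35
ee_pos: [0.5447, -0.2275, 0.213]
tool_rot: [0.001, 0.647, 0.762, 0.0]
force: [-0.1, -0.3, -0.1]
width: 0.0008
tool x ang 99.30603627147877 z [ 9.e-04 -6.e-04 -1.e+00] F [-0.1  -0.34 -0.07] w 0.0008467528500556729 t 14.35
pos [ 0.5447 -0.2275  0.213 ] units [-0.028 -0.011  0.461]
```

```bash
python3 -m pendant '[[-0.03,0,0.2,0,0,0],[0,0,0.15,0,0,0],[0,0,0.1,0,0,0],[0,0,0.03,0,0,0],[0,0,0.03,0,0,0],[0,0,0,0,0,0]]'
python3 -m pendant '[[0,0,0.04,0,0,0],[0,0,0,0,0,0]]'
```

```text
time_s: 15.1
ee_pos: [0.5445, -0.2286, 0.1869]
tool_rot: [-0.0, 0.647, 0.762, -0.0]
force: [-1.9, 0.7, 2.4]
width: 0.0005
time_s: 15.35
ee_pos: [0.5447, -0.2287, 0.1849]
tool_rot: [0.0, 0.647, 0.762, -0.0]
force: [-2.6, 1.1, 4.6]
width: 0.0008
```

```bash
python3 -m pendant '[[0,0,0.02,0,0,0],[0,0,0,0,0,0]]'
python3 -m pendant '[[0,0,0.02,0,0,0],[0,0,0,0,0,0],[0,0,0,0,0,0]]'
```

```text
time_s: 15.6
ee_pos: [0.5448, -0.2288, 0.1839]
tool_rot: [0.0, 0.647, 0.762, -0.0]
force: [-2.5, 1.1, 5.8]
width: 0.0003
time_s: 15.98
ee_pos: [0.5448, -0.2288, 0.1837]
tool_rot: [0.0, 0.647, 0.762, -0.0]
force: [-5.2, 1.9, 10.1]
width: 0.0002
```

```bash
python3 -m pendant '[[0,0,-0.08,0,0,0],[0,0,-0.1,0,0,0],[0,0,-0.3,0,0,0],[0,0,-0.6,0,0,0],[0,0,-0.6,0,0,0],[-0.4,-0.7,0,0,0,0],[-0.4,-0.8,0,0,0,0],[-0.4,-0.8,0,0,0,0]]'
python3 -m pendant '[[-0.4,-0.6,0,0,0,0],[-0.4,0,0,0,0,0],[0,0,0,0,0,0],[0,0,0,0,0,0]]'
python3 - <<'E'
from h import *;import cv2
for n,(x,y,w,h),k in(("top",(255,125,160,105),5),("scene",(210,225,135,150),4)):
    im=imaging.read_camera(n); cv2.imwrite(f"pics/{n}6f.png",im)
    cv2.imwrite(f"pics/{n}6.png",cv2.resize(im[y:y+h,x:x+w],None,fx=k,fy=k,interpolation=cv2.INTER_CUBIC))
E
python3 meas.py 6f .7
python3 - <<'E'
import cv2
for n in("top","scene"):
    a,b=[cv2.imread(f"pics/{n}{i}.png") for i in("5f","6f")]
    r=(slice(140,212),slice(282,380)) if n=="top" else (slice(240,360),slice(228,335))
    f=lambda im:cv2.cvtColor(im[r],cv2.COLOR_BGR2GRAY).astype("float32")
    print(n,cv2.phaseCorrelate(f(a),f(b)))
E
```

```text
time_s: 16.98
ee_pos: [0.4404, -0.3073, 0.2676]
tool_rot: [0.001, 0.647, 0.762, -0.0]
force: [0.0, 0.9, 0.4]
width: 0.0002
time_s: 17.48
ee_pos: [0.4187, -0.3503, 0.2666]
tool_rot: [-0.0, 0.647, 0.762, 0.0]
force: [-0.7, -0.4, -0.6]
width: 0.0006
top [326.14 189.3 ] [ 7.5    7.875  4.125  3.625 78.625] q 0.6877 mark 1.97 res [-0.08  0.6 ]
scene [268.14 273.47] [  7.375   5.5     4.375   8.875 238.625] q 0.7079 mark 2.03 res [0.36 0.25]
top ((-0.00911245111687009, 0.001407407461748278), 1.0056465162171258)
scene ((0.004196098010048388, -0.011879776794309294), 0.9984877247869233)
```

View pics/scene6.png

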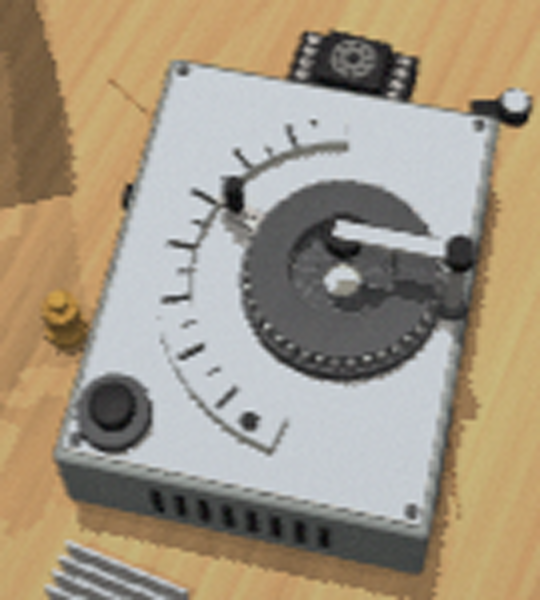

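View pics/top6f.png

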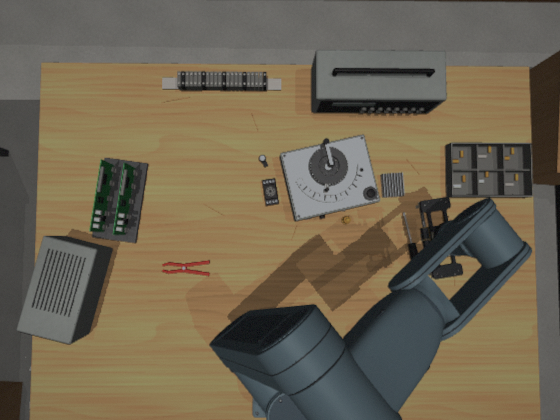

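```bash
python3 -c "
from cell import job; print(job.finish_job())"
```

```text
the job is handed in; nothing more can be done
None
```

I set the iris lever to mark 2, then pressed the flash button once and let it come back up, and handed the job in at about 17.6 s. I pushed the peg in two stages with the closed fingertips and checked it in the pictures after each.

- **Iris:** after the press, the top camera puts the lever at 0.688 rad and the scene camera at 0.708 rad. The allowed range is 0.638 to 0.758. The two cameras differ by 0.02 rad, and one cruder image threshold on the scene picture before the press read 0.73.
- **Button:** the fingertips stopped moving about 6 mm below where the button top sits when up. The force then rose from 5.8 to 10 N without further travel, so I take it as fully down. In the last picture it is up again.
- **Lamp and bench:** the lamp shifted less than 0.02 pixel between the pictures before and after the press, and it looks unmoved from the start. The bystanders look untouched, though I only compared them by eye. The fuse puller is clearly in place, but the arm partly covers the screwdriver in the last top picture.
- **Force on the lever:** the forces I read while pushing the peg stayed under 4 N. I read these at the end of each move, not continuously.

The arm was parked clear of everything when I handed in; no verdict was reported.

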